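# Sort salvaged power-supply parts into the bench bins

## Task

Five parts salvaged from an old power supply stand mixed up on the electronics bench; put each one into the bin that already holds its kind: both capacitors into the blue bin, both transformers into the yellow bin and the heat sink into the red bin. Set each one down upright on the bin's floor, in front of the stock at the back, gently and without dropping it. Leave the solder reel and the white moulding that stand among them where they are.

Things in the scene. Friction and masses are not known exactly. Their poses are not given: they have to be found in the camera images.
- cap_large_mid (a point): large capacitor: screw-terminal electrolytic capacitor standing on its flat base: blue sleeve with a pale stripe, 35 mm diameter, 50 mm high, plus two aluminium terminals 6 mm high on top. The point is on its axis half-way up, 25 mm above its base; z is up
- cap_small_mid (a point): small capacitor: screw-terminal electrolytic capacitor standing on its flat base: black sleeve with a pale stripe, 30 mm diameter, 44 mm high, plus two aluminium terminals 6 mm high on top. The point is on its axis half-way up, 22 mm above its base; z is up
- trafo_yellow_mid (a point): transformer, yellow tape on its coil, dark core in a steel U bracket, standing on its feet, 42 mm high. Along own x: 51 mm over the bracket's faces (grip 14 to 20 mm wide), 64 mm over the thin feet (1.5 mm thick). Across own y: the coil, 38 mm (30 mm long, 8 to 34 mm above the base). The point is its middle, 21 mm above its base; z up
- trafo_white_mid (a point): transformer, white tape on its coil, dark core in a steel U bracket, standing on its feet, 42 mm high. Along own x: 51 mm over the bracket's faces (grip 14 to 20 mm wide), 64 mm over the thin feet (1.5 mm thick). Across own y: the coil, 38 mm (30 mm long, 8 to 34 mm above the base). The point is its middle, 21 mm above its base; z up
- heatsink_mid (a point): black extruded heat sink standing with its fins upright: 45 mm along its own x, 26 mm across its own y (the fin tips, where it is gripped), 40 mm high. The point is at its middle, 20 mm above its base; z is up
- bin_blue: blue open-fronted bin for capacitors, fixed; two lying capacitors fixed inside at the rear. 190 mm (own x) by 150 mm (y), walls and floor 3 mm. Origin: centre of its underside; x points from the low front to the rear wall, z up. Rear and side walls 50 mm high, sides sloping to 24 mm over the front 65 mm. Stock, up to 35 mm high, fills x > 54 mm; inner floor free for x = -92 to 54, y = -72 to 72 mm
- bin_yellow: yellow open-fronted bin for transformers, fixed; two transformers fixed inside at the rear. 190 mm (own x) by 150 mm (y), walls and floor 3 mm. Origin: centre of its underside; x points from the low front to the rear wall, z up. Rear and side walls 50 mm high, sides sloping to 24 mm over the front 65 mm. Stock, up to 42 mm high, fills x > 52 mm; inner floor free for x = -92 to 52, y = -72 to 72 mm
- bin_red: red open-fronted bin for heat sinks, fixed; two black heat sinks fixed inside at the rear. 190 mm (own x) by 150 mm (y), walls and floor 3 mm. Origin: centre of its underside; x points from the low front to the rear wall, z up. Rear and side walls 50 mm high, sides sloping to 24 mm over the front 65 mm. Stock, up to 40 mm high, fills x > 61 mm; inner floor free for x = -92 to 61, y = -72 to 72 mm
- solder_reel_mid (a point): reel of solder standing on its flange, to be left alone: orange flanges of 52 mm diameter, grey wire between them, 38 mm high. The point is on its axis, 19 mm above the bench
- moulding_mid (a point): small white plastic cowl moulding, to be left alone: domed cap of 31 mm diameter on a flat flange of 46 by 40 mm, 34 mm high. The point is above the middle of the flange, 17 mm above the bench

How it is judged:
By the outcome, as a careful person would: the job done as asked, in the order asked, and still so for the second after the job is handed in, with the robot touching nothing.
It also fails if it takes over 112 s, if anything falls off the work surface, if the arm or the gripper's body presses on something with over 40 N, if the wrist force passes 120 N, or if a joint passes its speed limit or range.

## Robot

A 6-joint arm with a two-finger parallel gripper is mounted at the origin on the work surface. World frame = base frame: x ahead of the robot, y to its left, z up, the work surface at z = 0. Lengths are in m, angles in rad, forces in N, time in s.
With the tool pointing down it reaches from about 0.35 to 0.85 m from the base axis. Payload 8.1 kg.
Tool frame: the origin (TCP) lies midway between the tips of the shut fingers; the grasp point (between the pads) lies 19 mm behind it (robot.grip_point_offset is the distance from the TCP to the grasp point, in m); z points along the fingers, y is the line along which they close (so a half turn about z gives the same grasp; the last joint's range is limited). The gripper opens to 93 mm and grips with 3 to 60 N. Pads are 15 mm wide; open, the fingers measure 128 mm over their backs; the gripper's body (75 mm by 188 mm) begins 65 mm behind the grasp point.
Start: joints at [-1.23, 0.13, 1.488, -0, 1.523, -0.085], TCP at [0.248, -0.546, 0.219] pointing down, gripper open.
Joint ranges: [-2.96, 2.96], [-0.89, 2.26], [0.02, 2.5], [-1.34, 4.48], [0, 2.73], [-2.66, 2.66]. Speed limits (rad/s): [2.39, 2.39, 2.79, 3.14, 3.14, 3.14].

## Interface

Orientations are given as a rotation vector (axis times angle).
In Python, from plant import robot, read_camera, job gives the robot as it stands.
- The arm moves only by the shell command python3 -m inch 'ROWS' [FORCE]. ROWS is JSON, one flat list of numbers, 5 for each row, row after row: the shift along the world's x, y, z in mm, then the turn about the world's z in degrees, then the opening in per cent of the stroke, from 0 (shut) to 100 (fully open). In form: [dx, dy, dz, yaw, hand, dx, dy, dz, yaw, hand, ...]. A call has 1 to 10 rows; each row is the pose to reach, as a shift and turn from the pose commanded when the call began; what a row does not reach only later rows make up. A row lasts 1/12 s, in which the tool goes at most 41.7 mm and 7.16 degrees, less where a joint would pass 70% of its speed; a pose out of reach is approached as far as the arm can. A call with a gripper value outside its range is refused whole. The fingers move at their own pace and stop on an object; FORCE is the grip in N (left out, the last holds). Time passes only in rows, so rows that repeat a pose let the fingers close. It gives the time, the measured TCP pose, the force, the opening and the grip force at its end, in the units of the state.
- robot.read_state(): the state, without advancing time (a new reading comes with each control period).
- read_camera(name): name is "scene" or "top"; returns a dict with "image" (420x560x3 uint8, blue, green, red), "K" (3x3 intrinsics, pixels), "D" ([k1, k2, p1, p2, k3] as OpenCV has them; the pictures are not rectified), "extrinsics" (4x4, takes a point from world to camera coordinates). Camera axes: x right, y down, z forward; pixel columns grow to the right and rows downward; lengths in m; the calibration is good to about 2 mm. A picture is of the moment at which its call begins. There is no depth.
- job.close_job(): hands the job in; it is judged then, once.
The state is a dict: "t": time; "q": joint angles; "dq": joint speeds; "joint_torque": joint torques, N m; "tool_pos": TCP position; "orientation": TCP orientation; "force": force on the tool from outside, world axes, zero at the start; "wrist_torque": the same for the moment, N m; "opening": finger opening in m; "gripper_force": force on a finger pad.
Only numpy, scipy, OpenCV 4.12 (cv2) and the standard library are available. Lean on these libraries where they do the work, as an engineer would, in place of code of your own. Each camera call takes 0.05 s, during which the arm holds its last target. There are 200 camera calls.

## Working session

There is one attempt and no reset: what is moved stays moved. The work goes in short steps, Python scripts to look and compute and a shell command to move; the robot and the scene stay as the last step left them, time stands still between calls to the robot, and variables do not carry over. Pictures are saved under pics/ and viewed, at most 14 in all, crops included, and the job is handed in when it is done.

```bash
ls; mkdir -p pics; cat > h.py <<'E'
import numpy as np, cv2
from plant import robot, read_camera, job
def ray(c,u,v):
    p=cv2.undistortPoints(np.array([[[u,v]]],float),c["K"],np.array(c["D"],float))[0,0]
    E=np.array(c["extrinsics"]);R,t=E[:3,:3],E[:3,3]
    return -R.T@t, R.T@np.array([p[0],p[1],1])
def onz(c,u,v,z):
    o,d=ray(c,u,v); return (o+d*(z-o[2])/d[2])
def proj(c,P):
    E=np.array(c["extrinsics"])
    return cv2.projectPoints(np.array(P,float).reshape(-1,3),cv2.Rodrigues(E[:3,:3])[0],E[:3,3],np.array(c["K"],float),np.array(c["D"],float))[0].reshape(-1,2)
E
python3 - <<'E'
from h import *
import pickle
for n in("top","scene"):
    c=read_camera(n);cv2.imwrite(f"pics/{n}0.png",cv2.resize(c["image"],(800,600)));pickle.dump(c,open(n+"0.pkl","wb"))
    o,d=ray(c,280,210);print(n,o,d,c["K"][0][0])
s=robot.read_state();print(s)
E
```

```text
pics
top [ 0.41344307 -0.0175308   1.32473407] [ 0.07103464  0.00823381 -0.99769106] 538.5093044979808
scene [ 1.18888049 -0.24891952  0.63975939] [-0.72677477  0.28570442 -0.62498678] 454.48466419868356
{'t': 0.1, 'q': array([-1.23038344e+00,  1.31072299e-01,  1.48918397e+00, -2.40059123e-05,
        1.52299644e+00, -8.54123853e-02]), 'dq': array([-6.02538143e-05, -1.52079197e-03, -1.86524420e-03,  2.52545268e-04,
        8.20203775e-04,  3.99464441e-04]), 'joint_torque': array([ 6.76737945e-04, -5.61337709e+01, -4.93100059e+01,  7.70213711e-02,
        2.89977214e-02, -4.09378208e-05]), 'tool_pos': array([ 0.24767495, -0.54592565,  0.21769286]), 'orientation': array([-3.06904740e+00, -6.63497088e-01,  3.68735941e-04]), 'force': array([-0.88905758,  0.84486476, -0.30420535]), 'wrist_torque': array([-8.00683282e-03, -7.50910166e-07,  1.29901358e-02]), 'gripper_force': 0.0, 'opening': 0.09312681546006273}
```

View pics/top0.png

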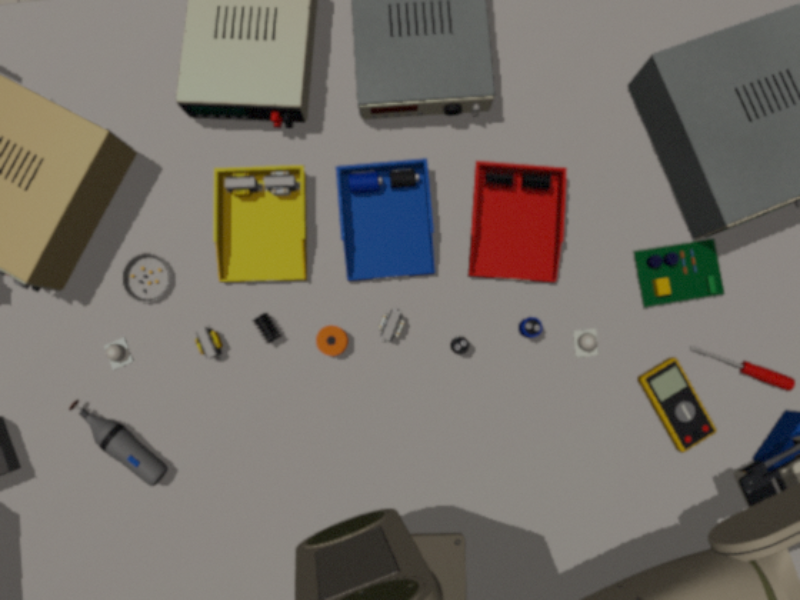

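View pics/scene0.png

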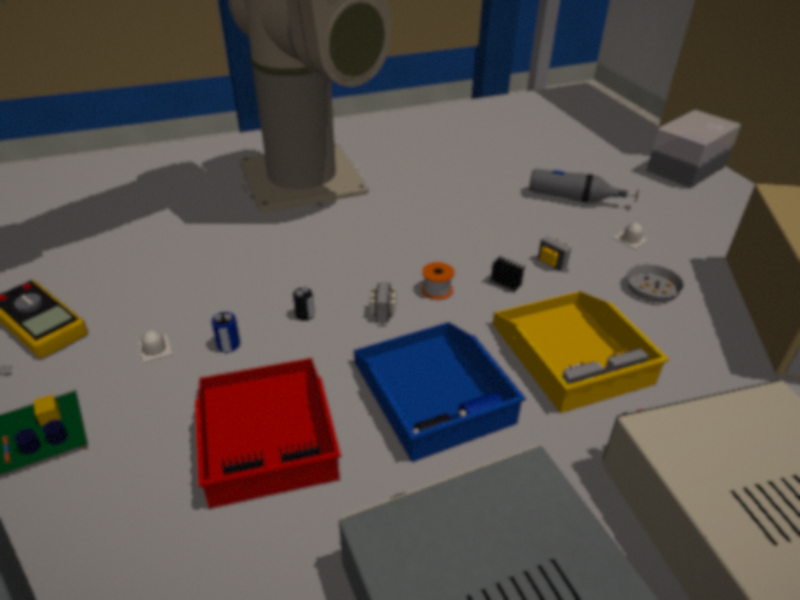

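The top view shows, left to right (800 px scale): yellow trafo (208,342), heat sink (267,327), reel (332,340), white trafo (393,324), small cap (460,345), large cap (530,327). The bins are above them, with fronts facing the robot. Next I'll enlarge the row.

```bash
python3 - <<'E'
from h import *
import pickle
c=pickle.load(open("top0.pkl","rb"));s=pickle.load(open("scene0.pkl","rb"))
names=dict(ty=(208,342),hs=(267,327),reel=(332,340),tw=(393,324),cs=(460,345),cl=(530,327))
out=[[],[]]
for n,(u,v) in names.items():
    P=onz(c,u*.7,v*.7,0.025);q=proj(s,P)[0];print(n,P.round(3),q.round(0))
    for k,(im,(a,b)) in enumerate(((c["image"],(u*.7,v*.7)),(s["image"],q))):
        a,b=int(a),int(b);t=cv2.resize(im[b-20:b+20,a-20:a+20],(260,260),interpolation=cv2.INTER_CUBIC)
        t=np.clip(t*1.4,0,255).astype(np.uint8)
        for i in range(0,40,10): cv2.putText(t,str(a-20+i),(int(i*6.5),10),0,.35,(0,0,255),1);cv2.putText(t,str(b-20+i),(0,int(i*6.5)+10),0,.35,(0,255,0),1)
        out[k].append(t)
for k in (0,1): cv2.imwrite(f"pics/z{k}.png",np.vstack([np.hstack(out[k][:3]),np.hstack(out[k][3:])]))
# bins: rim/outer contour
hsv=cv2.cvtColor(c["image"],cv2.COLOR_BGR2HSV)
for n,(lo,hi),(u,v) in(("yel",(20,35),(260,230)),("blu",(105,125),(388,220)),("red",(0,8),(520,220))):
    m=((hsv[...,0]>=lo)&(hsv[...,0]<=hi)&(hsv[...,1]>130)&(hsv[...,2]>40)).astype(np.uint8)
    cs,_=cv2.findContours(m,cv2.RETR_EXTERNAL,cv2.CHAIN_APPROX_NONE)
    k=[q for q in cs if cv2.pointPolygonTest(cv2.convexHull(q),(u*.7,v*.7),False)>0]
    k=max(k,key=cv2.contourArea);r=cv2.boxPoints(cv2.minAreaRect(k));ap=cv2.approxPolyDP(cv2.convexHull(k),5,True)[:,0]
    print(n,[(tuple(p),onz(c,*map(float,p),0.03)[:2].round(3)) for p in ap])
E
```

```text
ty [0.439 0.322 0.025] [388. 175.]
hs [0.464 0.22  0.025] [355. 190.]
reel [0.44  0.109 0.025] [307. 194.]
tw [0.466 0.006 0.025] [267. 210.]
cs [ 0.428 -0.107  0.025] [212. 211.]
cl [ 0.456 -0.226  0.025] [158. 232.]
yel [((np.int32(211), np.int32(116)), array([0.741, 0.16 ])), ((np.int32(214), np.int32(194)), array([0.547, 0.153])), ((np.int32(154), np.int32(196)), array([0.545, 0.3  ])), ((np.int32(150), np.int32(118)), array([0.74 , 0.313]))]
blu [((np.int32(297), np.int32(112)), array([ 0.746, -0.053])), ((np.int32(303), np.int32(190)), array([ 0.553, -0.063])), ((np.int32(244), np.int32(195)), array([0.543, 0.08 ])), ((np.int32(236), np.int32(117)), array([0.737, 0.098]))]
red [((np.int32(334), np.int32(113)), array([ 0.742, -0.144])), ((np.int32(395), np.int32(118)), array([ 0.728, -0.294])), ((np.int32(387), np.int32(197)), array([ 0.533, -0.267])), ((np.int32(328), np.int32(192)), array([ 0.547, -0.124]))]
```

View pics/z0.png

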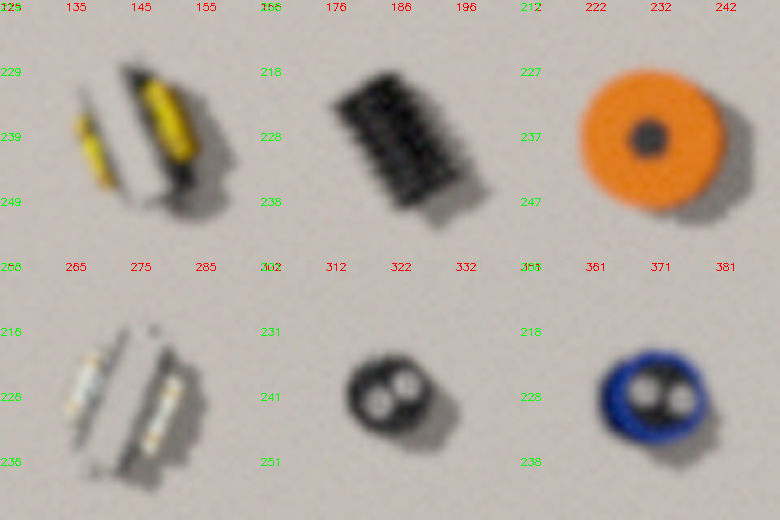

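View pics/z1.png

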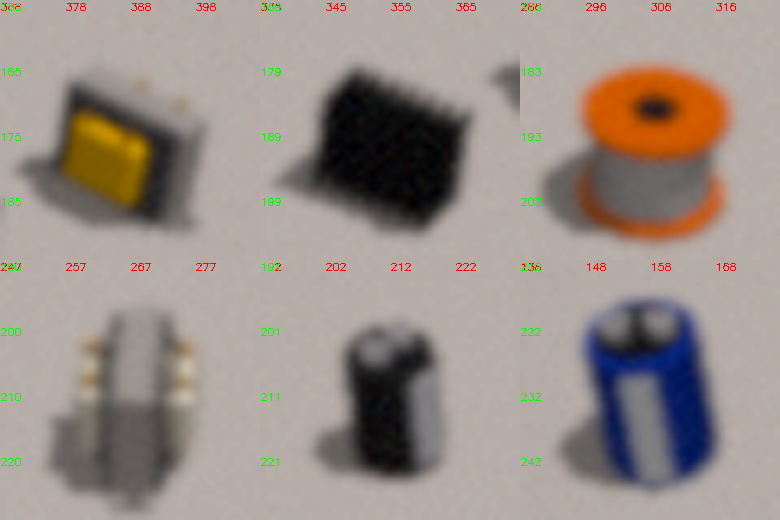

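The crops show that each trafo's steel strip runs steeply, with the coil on either side. The heat sink is tilted about 30°. I'll measure the caps and heat sink by mask centroids in both views, and enlarge the trafos.

```bash
python3 - <<'E'
from h import *
import pickle
c=pickle.load(open("top0.pkl","rb"));s=pickle.load(open("scene0.pkl","rb"))
def sil(cam,u,v,f,z):
    im=cam["image"][v-22:v+22,u-22:u+22].astype(int)
    m=f(im).astype(np.uint8);cs,_=cv2.findContours(m,0,cv2.CHAIN_APPROX_NONE);k=max(cs,key=cv2.contourArea)
    h=cv2.convexHull(k);M=cv2.moments(h);p=(M["m10"]/M["m00"]+u-22,M["m01"]/M["m00"]+v-22);r=cv2.minAreaRect(h)
    P=onz(cam,*p,z);b=cv2.boxPoints(r)+[u-22,v-22]
    return p,P[:3].round(4),r[1],r[2],[onz(cam,*map(float,q),z)[:2].round(3).tolist() for q in b]
dark=lambda i:i.max(2)<75
blue=lambda i:((i[...,0]-i[...,2])>30)|(i.max(2)<50)
print("hs",sil(c,186,228,dark,.02));print("hs",sil(s,355,190,dark,.02)[:2])
blk=lambda i:(i.max(2)<75)
print("cs",sil(c,322,241,blk,.022)[:4]);print("cs",sil(s,212,211,blk,.022)[:4])
print("cl",sil(c,371,228,blue,.025)[:4]);print("cl",sil(s,158,232,blue,.025)[:4])
T=[]
for u,v in((145,239),(275,226)):
    t=cv2.resize(c["image"][v-16:v+16,u-16:u+16],(400,400),interpolation=cv2.INTER_CUBIC);T.append(np.clip(t*1.3,0,255).astype(np.uint8))
cv2.imwrite("pics/tr.png",np.hstack(T))
E
```

```text
hs ((187.21140142517814, 229.24782264449723), array([0.463 , 0.2202, 0.02  ]), (20.247875213623047, 11.274385452270508), 57.528804779052734, [[0.477, 0.245], [0.491, 0.221], [0.449, 0.195], [0.435, 0.218]])
hs ((353.6873755475906, 192.11071286340103), array([0.4649, 0.2165, 0.02  ]))
cs ((321.87557603686633, 241.63287250384025), array([ 0.4279, -0.1066,  0.022 ]), (11.0, 12.0), 90.0)
cs ((210.45536287732818, 213.19524727039177), array([ 0.4294, -0.1111,  0.022 ]), (14.254631042480469, 20.914581298828125), 6.709837436676025)
cl ((371.4345047923323, 228.6091586794462), array([ 0.457 , -0.2271,  0.025 ]), (13.0, 15.0), 90.0)
cl ((157.76360039564787, 232.3946587537092), array([ 0.4568, -0.2273,  0.025 ]), (23.38538932800293, 16.26483726501465), 77.00537872314453)
```

View pics/tr.png

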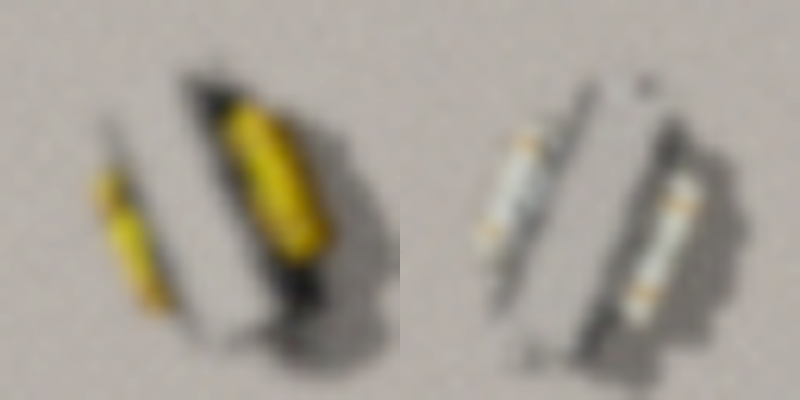

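The trafo strips span, in this crop, (185,78)-(275,310)/(110,110)-(190,340) for yellow and (595,90)-(505,315)/(665,120)-(585,350) for white. I'll convert these to world coordinates and start moving towards the large cap.

```bash
python3 - <<'E'
from h import *
import pickle
c=pickle.load(open("top0.pkl","rb"))
for n,o,pts in(("ty",(129,223),[(185,78),(275,310),(110,110),(190,340)]),("tw",(259,210),[(195,88),(105,315),(265,118),(185,350)])):
    W=[onz(c,o[0]+(x+.5)/12.5-.5,o[1]+(y+.5)/12.5-.5,.042)[:2] for x,y in pts];W=np.array(W)
    d=W[0]-W[1]+W[2]-W[3];print(n,W.mean(0).round(4),np.degrees(np.arctan2(d[1],d[0])),np.linalg.norm(d)/2)
E
python3 -m inch '[10,16,0,-3,100, 31,48,0,-8,100, 63,96,0,-14,100, 94,144,0,-20,100, 126,192,0,-20,100, 157,240,0,-20,100, 188,287,0,-20,100, 204,311,0,-20,100, 209,319,0,-20,100, 209,319,0,-20,100]' 15
python3 -c "
from h import *;print(robot.read_state())"
```

```text
ty [0.4394 0.3226] 20.63079458244582 0.04774298626967488
tw [0.4646 0.0091] -21.22143002782883 0.04663751248781316
t: 0.93
tool_pos: [0.4578, -0.2246, 0.2184]
orientation: [-3.138, -0.122, 0.0]
force: [0.8, -0.3, 0.1]
opening: 0.0933
gripper_force: 0.0
{'t': 0.9333, 'q': array([-5.57128057e-01, -1.14617345e-01,  1.73501599e+00,  6.58808532e-04,
        1.52165187e+00,  9.36012428e-01]), 'dq': array([ 0.75190952,  0.10676374, -0.0989501 , -0.01245495, -0.01282467,
        0.73820098]), 'joint_torque': array([ -4.04369026, -44.87262726, -48.18353891,   0.1493136 ,
         0.23064859,  -1.22589771]), 'tool_pos': array([ 0.45777069, -0.22455626,  0.21835841]), 'orientation': array([-3.13842582e+00, -1.21868727e-01,  1.50565656e-05]), 'force': array([ 0.76840786, -0.29744463,  0.09049797]), 'wrist_torque': array([ 0.06364176, -0.03606217, -0.0238297 ]), 'gripper_force': 0.0, 'opening': 0.09332658211800986}
```

```bash
python3 -m inch '[0,0,-10,0,100, 0,0,-35,0,100, 0,0,-65,0,100, 0,0,-95,0,100, 0,0,-125,0,100, 0,0,-155,0,100, 0,0,-180,0,100, 0,0,-198,0,100, 0,0,-208,0,100, 0,0,-211,0,100]'
python3 -m inch '[0,0,0,0,60, 0,0,0,0,35, 0,0,0,0,20, 0,0,0,0,20, 0,0,0,0,20, 0,0,0,0,20, 0,0,0,0,20, 0,0,0,0,20]' 15
```

```text
t: 1.77
tool_pos: [0.4548, -0.2268, 0.0051]
orientation: [-3.137, -0.12, 0.006]
force: [-0.3, 0.4, -0.4]
opening: 0.0931
gripper_force: 0.0
t: 2.43
tool_pos: [0.457, -0.2275, 0.0078]
orientation: [3.139, 0.121, 0.0]
force: [0.1, -0.2, -0.3]
opening: 0.0443
gripper_force: 0.0
```

```bash
python3 -m inch '[0,0,0,0,20, 0,0,0,0,20, 0,0,0,0,20, 0,0,0,0,20, 0,0,0,0,20, 0,0,0,0,20]' 15
```

```text
t: 2.93
tool_pos: [0.4568, -0.2273, 0.0077]
orientation: [-3.139, -0.12, 0.0]
force: [-0.2, 1.4, 1.1]
opening: 0.035
gripper_force: 15.0
```

```bash
python3 -m inch '[0,0,10,0,20, 0,0,30,0,20, 0,0,60,0,20, 0,0,85,0,20, 0,0,97,0,20, 0,0,100,0,20, 0,0,100,0,20]'
python3 -m inch '[6,7,0,0,20, 20,25,0,0,20, 43,54,0,0,20, 67,84,0,0,20, 92,116,0,0,20, 118,148,0,0,20, 144,181,0,0,20, 168,211,0,0,20, 186,234,0,0,20, 193,243,0,0,20]'
python3 -m inch '[0,0,0,0,20, 0,0,-8,0,20, 0,0,-25,0,20, 0,0,-45,0,20, 0,0,-65,0,20, 0,0,-80,0,20, 0,0,-88,0,20, 0,0,-91,0,20, 0,0,-93,0,20, 0,0,-93,0,20]'
python3 - <<'E'
from h import *
for n in("top","scene"):
    c=read_camera(n);cv2.imwrite(f"pics/{n}1.png",c["image"])
E
```

```text
t: 3.52
tool_pos: [0.4574, -0.2278, 0.1084]
orientation: [3.138, 0.12, 0.003]
force: [-0.2, -1.4, -1.1]
opening: 0.0347
gripper_force: 15.0
t: 4.35
tool_pos: [0.6502, 0.0203, 0.1046]
orientation: [-3.138, -0.125, 0.005]
force: [0.3, 0.1, 0.3]
opening: 0.035
gripper_force: 15.0
t: 5.18
tool_pos: [0.6502, 0.0152, 0.0151]
orientation: [3.139, 0.12, 0.001]
force: [-1.1, 0.4, -1.4]
opening: 0.0344
gripper_force: 15.0
```

View pics/scene1.png

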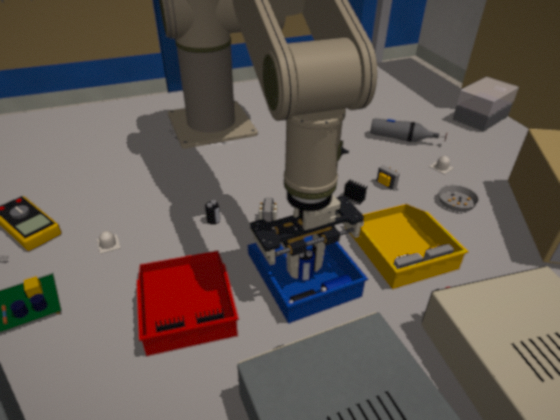

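The picture shows the large cap held upright inside the blue bin at about (305,262), clear of the stock. Next I lower it to the floor.

```bash
python3 -m inch '[0,0,-1,0,20, 0,0,-2,0,20, 0,0,-3,0,20, 0,0,-3.5,0,20, 0,0,-3.5,0,20, 0,0,-3.5,0,20]'
python3 -m inch '[0,0,-0.5,0,20, 0,0,-1,0,20, 0,0,-1,0,20, 0,0,-1,0,20]'
```

```text
t: 5.78
tool_pos: [0.6497, 0.0156, 0.011]
orientation: [-3.139, -0.121, 0.0]
force: [-0.4, 0.2, -0.8]
opening: 0.0347
gripper_force: 15.0
t: 6.12
tool_pos: [0.65, 0.0156, 0.0107]
orientation: [-3.139, -0.12, -0.0]
force: [-3.0, 0.2, 5.1]
opening: 0.0346
gripper_force: 15.0
```

```bash
python3 -m inch '[0,0,0,0,45, 0,0,0,0,55, 0,0,0,0,65, 0,0,0,0,65, 0,0,0,0,65, 0,0,0,0,65]'
python3 -m inch '[0,0,8,0,65, 0,0,25,0,65, 0,0,50,0,65, 0,0,80,0,65, 0,0,100,0,65, 0,0,105,0,65]'
python3 -m inch '[-9,-5,0,0,100, -32,-18,0,0,100, -64,-36,0,0,100, -98,-55,0,0,100, -132,-74,0,0,100, -166,-93,0,0,100, -196,-109,0,0,100, -214,-119,0,0,100, -221,-123,0,0,100, -221,-123,0,0,100]'
python3 -m inch '[0,0,0,0,100, 0,0,-8,0,100, 0,0,-28,0,100, 0,0,-52,0,100, 0,0,-76,0,100, 0,0,-95,0,100, 0,0,-104,0,100, 0,0,-107,0,100, 0,0,-107,0,100, 0,0,-107,0,100]'
```

```text
t: 6.62
tool_pos: [0.6498, 0.0156, 0.01]
orientation: [-3.139, -0.12, 0.0]
force: [0.1, 0.7, 0.5]
opening: 0.0601
gripper_force: 0.0
t: 7.12
tool_pos: [0.6528, 0.0154, 0.1211]
orientation: [3.139, 0.121, 0.012]
force: [0.5, -0.2, 0.4]
opening: 0.0604
gripper_force: 0.0
t: 7.95
tool_pos: [0.4278, -0.1081, 0.1149]
orientation: [3.139, 0.118, -0.0]
force: [-0.0, 0.8, 0.1]
opening: 0.0931
gripper_force: 0.0
t: 8.78
tool_pos: [0.4298, -0.1074, 0.0089]
orientation: [3.139, 0.121, 0.001]
force: [-0.1, -1.1, 1.0]
opening: 0.0929
gripper_force: 0.0
```

```bash
python3 -m inch '[0,0,-2,0,60, 0,0,-2,0,15, 0,0,-2,0,15, 0,0,-2,0,15, 0,0,-2,0,15, 0,0,-2,0,15, 0,0,-2,0,15, 0,0,-2,0,15, 0,0,-2,0,15, 0,0,-2,0,15]' 15
python3 -m inch '[0,0,0,0,15, 0,0,0,0,15, 0,0,0,0,15, 0,0,0,0,15, 0,0,0,0,15]'
```

```text
t: 9.62
tool_pos: [0.4288, -0.1074, 0.0061]
orientation: [-3.139, -0.12, 0.0]
force: [0.1, 0.2, -0.0]
opening: 0.0308
gripper_force: 0.2
t: 10.03
tool_pos: [0.4288, -0.1074, 0.0061]
orientation: [-3.139, -0.121, 0.0]
force: [-0.2, 0.4, 0.3]
opening: 0.0298
gripper_force: 15.0
```

```bash
python3 -m inch '[0,0,10,0,15, 0,0,30,0,15, 0,0,60,0,15, 0,0,85,0,15, 0,0,97,0,15, 0,0,100,0,15, 0,0,100,0,15]'
python3 -m inch '[6,4,0,0,15, 22,16,0,0,15, 44,32,0,0,15, 68,49,0,0,15, 92,66,0,0,15, 116,84,0,0,15, 138,100,0,0,15, 155,112,0,0,15, 163,118,0,0,15, 166,120,0,0,15]'
python3 -m inch '[0,0,0,0,15, 0,0,-8,0,15, 0,0,-25,0,15, 0,0,-45,0,15, 0,0,-65,0,15, 0,0,-80,0,15, 0,0,-88,0,15, 0,0,-91,0,15, 0,0,-93,0,15, 0,0,-93,0,15]'
python3 -m inch '[0,0,-1,0,15, 0,0,-2,0,15, 0,0,-3,0,15, 0,0,-4,0,15, 0,0,-4,0,15, 0,0,-4,0,15]'
```

```text
t: 10.62
tool_pos: [0.4298, -0.1078, 0.1076]
orientation: [3.138, 0.12, 0.004]
force: [0.6, -0.8, -1.1]
opening: 0.0297
gripper_force: 15.0
t: 11.45
tool_pos: [0.5947, 0.0139, 0.1041]
orientation: [-3.139, -0.123, 0.004]
force: [-0.1, -0.1, -0.2]
opening: 0.0297
gripper_force: 15.0
t: 12.28
tool_pos: [0.595, 0.0122, 0.0136]
orientation: [3.139, 0.12, 0.001]
force: [0.0, 0.5, -0.4]
opening: 0.0297
gripper_force: 15.0
t: 12.78
tool_pos: [0.5949, 0.0126, 0.0092]
orientation: [3.139, 0.121, 0.0]
force: [-0.2, 0.7, 0.0]
opening: 0.0295
gripper_force: 15.0
```

```bash
python3 -m inch '[0,0,-0.5,0,15, 0,0,-1,0,15, 0,0,-1,0,15, 0,0,-1,0,15]'
python3 -m inch '[0,0,0,0,40, 0,0,0,0,50, 0,0,0,0,65, 0,0,0,0,65, 0,0,0,0,65, 0,0,0,0,65]'
python3 -m inch '[0,0,8,0,65, 0,0,25,0,65, 0,0,50,0,65, 0,0,80,0,65, 0,0,100,0,65, 0,0,105,0,65]'
python3 -m inch '[-5,0,0,6,100, -18,0,0,13,100, -36,-1,0,20,100, -54,-1,0,27,100, -73,-2,0,34,100, -92,-2,0,41,100, -110,-2,0,48,100, -122,-3,0,55,100, -129,-3,0,61,100, -130,-3,0,64,100]'
python3 - <<'E'
from h import *
for n in("top","scene"):
    c=read_camera(n);cv2.imwrite(f"pics/{n}2.png",c["image"])
E
```

```text
t: 13.12
tool_pos: [0.5951, 0.0126, 0.0091]
orientation: [3.139, 0.121, 0.0]
force: [-4.0, -0.1, 8.8]
opening: 0.0297
gripper_force: 15.0
t: 13.62
tool_pos: [0.5948, 0.0126, 0.008]
orientation: [-3.139, -0.121, 0.0]
force: [0.2, -0.4, -0.1]
opening: 0.0598
gripper_force: 0.0
t: 14.12
tool_pos: [0.5977, 0.0124, 0.1187]
orientation: [3.138, 0.12, 0.012]
force: [0.1, 0.7, 0.2]
opening: 0.0607
gripper_force: 0.0
t: 14.95
tool_pos: [0.4632, 0.0097, 0.1125]
orientation: [-2.592, -1.773, 0.002]
force: [0.2, -0.1, 0.0]
opening: 0.0931
gripper_force: 0.0
```

View pics/scene2.png

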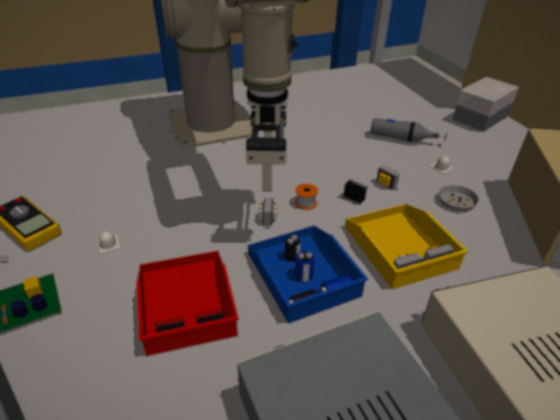

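Both caps stand upright in the blue bin, at about (292,247) and (305,265). The gripper is above the white trafo at (268,210), with its fingers in line with the bracket.

```bash
python3 -m inch '[0,0,0,0,100, 0,0,-8,0,100, 0,0,-28,0,100, 0,0,-52,0,100, 0,0,-76,0,100, 0,0,-95,0,100, 0,0,-104,0,100, 0,0,-106,0,100, 0,0,-106,0,100, 0,0,-106,0,100]'
python3 -m inch '[0,0,0,0,60, 0,0,0,0,35, 0,0,0,0,35, 0,0,0,0,35, 0,0,0,0,35, 0,0,0,0,35, 0,0,0,0,35, 0,0,0,0,35, 0,0,0,0,35, 0,0,0,0,35]' 20
```

```text
t: 15.88
tool_pos: [0.4658, 0.0095, 0.008]
orientation: [2.598, 1.765, 0.002]
force: [-0.5, -0.7, 0.6]
opening: 0.0926
gripper_force: 0.0
t: 16.72
tool_pos: [0.4648, 0.0096, 0.0072]
orientation: [-2.598, -1.766, 0.0]
force: [-0.3, 0.8, 1.1]
opening: 0.051
gripper_force: 20.0
```

```bash
python3 -m inch '[0,0,10,0,35, 0,0,30,0,35, 0,0,60,0,35, 0,0,85,0,35, 0,0,97,0,35, 0,0,100,0,35, 0,0,100,0,35]'
python3 -m inch '[6,7,0,-4,35, 20,24,0,-11,35, 42,50,0,-18,35, 65,77,0,-25,35, 90,106,0,-32,35, 115,136,0,-39,35, 140,165,0,-46,35, 163,193,0,-53,35, 181,215,0,-60,35, 188,222,0,-66,35]'
python3 -m inch '[0,0,0,0,35, 0,0,-8,0,35, 0,0,-25,0,35, 0,0,-45,0,35, 0,0,-65,0,35, 0,0,-80,0,35, 0,0,-88,0,35, 0,0,-91,0,35, 0,0,-93,0,35, 0,0,-93,0,35]'
python3 -m inch '[0,0,-1,0,35, 0,0,-2,0,35, 0,0,-3,0,35, 0,0,-4,0,35, 0,0,-4,0,35, 0,0,-4,0,35]'
```

```text
t: 17.3
tool_pos: [0.4654, 0.0095, 0.1078]
orientation: [2.598, 1.765, 0.002]
force: [-0.6, 1.2, -2.7]
opening: 0.0509
gripper_force: 20.0
t: 18.13
tool_pos: [0.6527, 0.2347, 0.1034]
orientation: [-3.141, -0.059, 0.005]
force: [1.7, -0.4, -2.3]
opening: 0.0512
gripper_force: 20.0
t: 18.97
tool_pos: [0.6532, 0.2315, 0.0147]
orientation: [-3.141, -0.066, -0.001]
force: [-0.4, -0.4, -1.6]
opening: 0.0509
gripper_force: 20.0
t: 19.47
tool_pos: [0.653, 0.2316, 0.0103]
orientation: [-3.141, -0.066, -0.0]
force: [0.4, -0.2, -2.0]
opening: 0.0511
gripper_force: 20.0
```

```bash
python3 -m inch '[0,0,-0.5,0,35, 0,0,-1,0,35, 0,0,-1,0,35, 0,0,-1,0,35]'
python3 -m inch '[0,0,0,0,60, 0,0,0,0,70, 0,0,0,0,78, 0,0,0,0,78, 0,0,0,0,78, 0,0,0,0,78]'
python3 -m inch '[0,0,8,0,78, 0,0,25,0,78, 0,0,50,0,78, 0,0,80,0,78, 0,0,100,0,78, 0,0,105,0,78]'
python3 -m inch '[-5,3,0,6,100, -18,9,0,13,100, -36,17,0,20,100, -54,25,0,27,100, -73,33,0,34,100, -92,42,0,41,100, -110,50,0,48,100, -128,58,0,55,100, -145,65,0,62,100, -160,70,0,69,100]'
python3 -m inch '[-14,5,0,7,100, -28,11,0,14,100, -41,16,0,21,100, -50,20,0,28,100, -53,21,0,35,100, -53,21,0,39,100, -53,21,0,39,100, -53,21,0,39,100]'
python3 - <<'E'
from h import *
for n in("top","scene"):
    c=read_camera(n);cv2.imwrite(f"pics/{n}3.png",c["image"])
E
```

```text
t: 19.8
tool_pos: [0.6531, 0.2317, 0.0102]
orientation: [-3.141, -0.066, -0.001]
force: [-2.8, -0.4, 5.8]
opening: 0.051
gripper_force: 20.0
t: 20.3
tool_pos: [0.6528, 0.2316, 0.009]
orientation: [3.141, 0.066, -0.0]
force: [0.3, 0.7, -0.5]
opening: 0.0724
gripper_force: 0.0
t: 20.8
tool_pos: [0.6557, 0.2324, 0.1205]
orientation: [-3.139, -0.066, -0.012]
force: [-0.2, 0.5, 1.0]
opening: 0.0728
gripper_force: 0.0
t: 21.63
tool_pos: [0.4913, 0.302, 0.1136]
orientation: [-2.545, -1.841, 0.001]
force: [-0.0, 0.9, -0.4]
opening: 0.0932
gripper_force: 0.0
t: 22.3
tool_pos: [0.4396, 0.3225, 0.1138]
orientation: [-1.796, -2.577, 0.001]
force: [-0.3, -0.7, -0.3]
opening: 0.0932
gripper_force: 0.0
```

View pics/scene3.png

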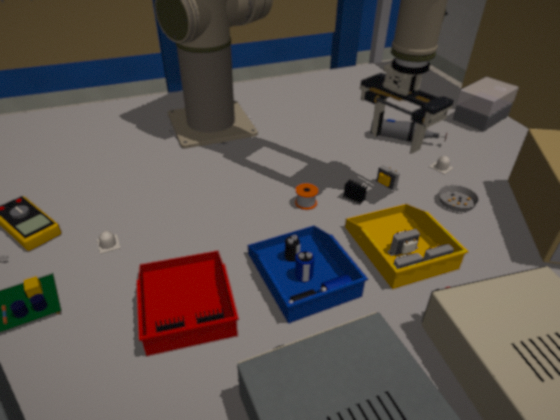

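The white trafo stands in the yellow bin at (405,242). The gripper is above the yellow trafo at (387,178), aligned with it.

```bash
python3 -m inch '[0,0,-3,0,100, 0,0,-12,0,100, 0,0,-32,0,100, 0,0,-56,0,100, 0,0,-80,0,100, 0,0,-98,0,100, 0,0,-105,0,100, 0,0,-107,0,100, 0,0,-107,0,100, 0,0,-107,0,100]'
python3 -m inch '[0,0,0,0,60, 0,0,0,0,35, 0,0,0,0,35, 0,0,0,0,35, 0,0,0,0,35, 0,0,0,0,35, 0,0,0,0,35, 0,0,0,0,35, 0,0,0,0,35, 0,0,0,0,35]' 20
```

```text
t: 23.23
tool_pos: [0.4406, 0.323, 0.0082]
orientation: [1.793, 2.579, 0.002]
force: [0.1, -0.4, 0.8]
opening: 0.0928
gripper_force: 0.0
t: 24.07
tool_pos: [0.4398, 0.3226, 0.0072]
orientation: [-1.793, -2.58, 0.0]
force: [-0.7, -0.5, 0.7]
opening: 0.0514
gripper_force: 20.0
```

```bash
python3 -m inch '[0,0,10,0,35, 0,0,30,0,35, 0,0,60,0,35, 0,0,85,0,35, 0,0,97,0,35, 0,0,100,0,35, 0,0,100,0,35]'
python3 -m inch '[4,-2,0,-4,35, 12,-7,0,-11,35, 24,-14,0,-18,35, 36,-22,0,-25,35, 48,-29,0,-32,35, 60,-37,0,-39,35, 72,-44,0,-46,35, 84,-52,0,-53,35, 96,-59,0,-60,35, 108,-66,0,-67,35]'
python3 -m inch '[12,-7,0,-7,35, 24,-15,0,-14,35, 34,-21,0,-21,35, 42,-26,0,-28,35, 45,-28,0,-35,35, 45,-28,0,-41,35, 45,-28,0,-41,35, 45,-28,0,-41,35]'
python3 -m inch '[0,0,0,0,35, 0,0,-8,0,35, 0,0,-25,0,35, 0,0,-45,0,35, 0,0,-65,0,35, 0,0,-80,0,35, 0,0,-88,0,35, 0,0,-91,0,35, 0,0,-93,0,35, 0,0,-93,0,35]'
python3 -m inch '[0,0,-1,0,35, 0,0,-2,0,35, 0,0,-3,0,35, 0,0,-4,0,35, 0,0,-4,0,35, 0,0,-4,0,35]'
```

```text
t: 24.65
tool_pos: [0.4403, 0.3229, 0.1079]
orientation: [1.793, 2.579, 0.002]
force: [-0.5, -0.1, -3.1]
opening: 0.0514
gripper_force: 20.0
t: 25.48
tool_pos: [0.5468, 0.2555, 0.1041]
orientation: [-2.922, -1.152, 0.007]
force: [-0.8, 0.3, -1.7]
opening: 0.0512
gripper_force: 20.0
t: 26.15
tool_pos: [0.5915, 0.2281, 0.1047]
orientation: [3.14, 0.071, -0.006]
force: [-0.2, 0.3, -1.9]
opening: 0.0513
gripper_force: 20.0
t: 26.98
tool_pos: [0.5932, 0.2287, 0.0146]
orientation: [-3.141, -0.067, -0.001]
force: [0.8, 0.5, -1.8]
opening: 0.0509
gripper_force: 20.0
t: 27.48
tool_pos: [0.5929, 0.2286, 0.0103]
orientation: [-3.141, -0.066, -0.0]
force: [-0.1, -0.3, -2.5]
opening: 0.0511
gripper_force: 20.0
```

```bash
python3 -m inch '[0,0,-0.5,0,35, 0,0,-1,0,35, 0,0,-1,0,35, 0,0,-1,0,35]'
python3 -m inch '[0,0,0,0,60, 0,0,0,0,70, 0,0,0,0,78, 0,0,0,0,78, 0,0,0,0,78, 0,0,0,0,78]'
python3 -m inch '[0,0,8,0,78, 0,0,25,0,78, 0,0,50,0,78, 0,0,80,0,78, 0,0,100,0,78, 0,0,105,0,78]'
python3 -m inch '[-5,0,0,5,90, -18,-1,0,11,90, -38,-3,0,17,90, -60,-4,0,23,90, -82,-6,0,27,90, -104,-8,0,29,90, -121,-9,0,29,90, -128,-10,0,29,90, -129,-10,0,29,90, -129,-10,0,29,90]'
python3 -m inch '[0,0,-3,0,90, 0,0,-12,0,90, 0,0,-32,0,90, 0,0,-56,0,90, 0,0,-80,0,90, 0,0,-98,0,90, 0,0,-105,0,90, 0,0,-107,0,90, 0,0,-107,0,90, 0,0,-107,0,90]'
python3 -m inch '[0,0,0,0,60, 0,0,0,0,35, 0,0,0,0,10, 0,0,0,0,10, 0,0,0,0,10, 0,0,0,0,10, 0,0,0,0,10, 0,0,0,0,10, 0,0,0,0,10, 0,0,0,0,10]' 15
python3 -m inch '[0,0,0,0,10, 0,0,0,0,10, 0,0,0,0,10, 0,0,0,0,10, 0,0,0,0,10]'
python3 - <<'E'
from h import *
for n in("top","scene"):
    c=read_camera(n);cv2.imwrite(f"pics/{n}4.png",c["image"])
E
```

```text
t: 27.82
tool_pos: [0.593, 0.2286, 0.0102]
orientation: [3.141, 0.066, 0.0]
force: [-4.2, -1.4, 6.8]
opening: 0.0512
gripper_force: 20.0
t: 28.32
tool_pos: [0.5928, 0.2286, 0.009]
orientation: [3.141, 0.066, -0.0]
force: [-0.6, 0.2, -0.1]
opening: 0.0727
gripper_force: 0.0
t: 28.82
tool_pos: [0.5957, 0.2294, 0.12]
orientation: [-3.139, -0.066, -0.012]
force: [0.8, -0.1, 0.6]
opening: 0.0724
gripper_force: 0.0
t: 29.65
tool_pos: [0.4641, 0.2186, 0.1143]
orientation: [3.024, 0.85, 0.001]
force: [0.7, -0.2, -0.5]
opening: 0.0839
gripper_force: 0.0
t: 30.48
tool_pos: [0.4649, 0.2189, 0.0081]
orientation: [-3.024, -0.85, -0.002]
force: [0.6, 1.1, -0.2]
opening: 0.0838
gripper_force: 0.0
t: 31.32
tool_pos: [0.4638, 0.2186, 0.0071]
orientation: [-3.024, -0.85, 0.0]
force: [-0.0, 0.7, 0.6]
opening: 0.0258
gripper_force: 15.0
t: 31.73
tool_pos: [0.4638, 0.2186, 0.0071]
orientation: [3.024, 0.85, -0.0]
force: [-0.0, 0.1, -0.7]
opening: 0.0262
gripper_force: 15.0
```

View pics/scene4.png

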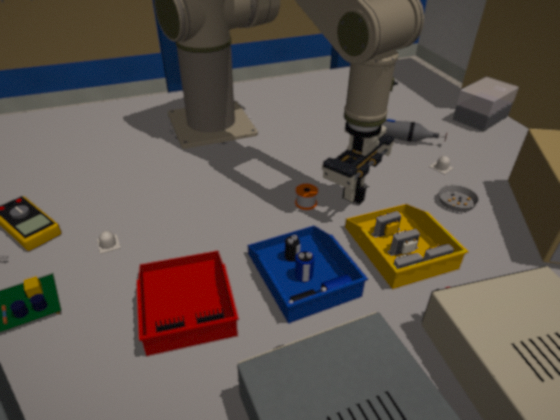

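The yellow bin holds both trafos upright at (387,225) and (405,242). The heat sink is gripped at 26 mm, and the reel at (307,197) is untouched.

```bash
python3 -m inch '[0,0,10,0,10, 0,0,30,0,10, 0,0,60,0,10, 0,0,85,0,10, 0,0,105,0,10, 0,0,110,0,10, 0,0,110,0,10]'
python3 -m inch '[3,-8,0,-3,10, 9,-24,0,-7,10, 18,-49,0,-11,10, 28,-77,0,-15,10, 38,-105,0,-19,10, 48,-133,0,-23,10, 58,-161,0,-27,10, 68,-189,0,-31,10, 78,-217,0,-35,10, 88,-245,0,-38,10]'
python3 -m inch '[10,-28,0,0,10, 20,-56,0,0,10, 30,-84,0,0,10, 40,-112,0,0,10, 50,-138,0,0,10, 58,-160,0,0,10, 64,-174,0,0,10, 66,-178,0,0,10, 66,-178,0,0,10, 66,-178,0,0,10]'
python3 -m inch '[0,0,-3,0,10, 0,0,-14,0,10, 0,0,-32,0,10, 0,0,-54,0,10, 0,0,-74,0,10, 0,0,-90,0,10, 0,0,-99,0,10, 0,0,-102,0,10, 0,0,-103,0,10, 0,0,-103,0,10]'
python3 -m inch '[0,0,-1,0,10, 0,0,-2,0,10, 0,0,-3,0,10, 0,0,-4,0,10, 0,0,-4,0,10, 0,0,-4,0,10]'
python3 -m inch '[0,0,-0.5,0,10, 0,0,-1,0,10, 0,0,-1,0,10, 0,0,-1,0,10]'
```

```text
t: 32.42
tool_pos: [0.4654, 0.2191, 0.1196]
orientation: [-3.024, -0.85, -0.007]
force: [-0.3, -0.8, -0.8]
opening: 0.0258
gripper_force: 15.0
t: 33.25
tool_pos: [0.5508, -0.0278, 0.1149]
orientation: [-3.136, 0.187, 0.005]
force: [1.7, 0.3, -1.0]
opening: 0.0262
gripper_force: 15.0
t: 34.08
tool_pos: [0.6169, -0.2035, 0.1156]
orientation: [-3.135, 0.181, 0.004]
force: [0.1, 0.0, -0.2]
opening: 0.0262
gripper_force: 15.0
t: 34.92
tool_pos: [0.6183, -0.2043, 0.0147]
orientation: [3.136, -0.18, 0.001]
force: [0.4, -0.1, -0.2]
opening: 0.0259
gripper_force: 15.0
t: 35.42
tool_pos: [0.6178, -0.2044, 0.0101]
orientation: [-3.136, 0.181, 0.0]
force: [0.2, -0.5, -1.1]
opening: 0.0258
gripper_force: 15.0
t: 35.75
tool_pos: [0.618, -0.2045, 0.0101]
orientation: [3.136, -0.181, 0.0]
force: [-3.2, 1.8, 6.1]
opening: 0.0259
gripper_force: 15.0
```

Contact force is 6 N, so I release, back away and check.

```bash
python3 -m inch '[0,0,0,0,35, 0,0,0,0,45, 0,0,0,0,60, 0,0,0,0,60, 0,0,0,0,60, 0,0,0,0,60]'
python3 -m inch '[0,0,8,0,60, 0,0,25,0,60, 0,0,50,0,60, 0,0,80,0,60, 0,0,110,0,60, 0,0,130,0,60, 0,0,140,0,60]'
python3 -m inch '[-10,-4,0,0,60, -35,-14,0,0,60, -70,-28,0,0,60, -105,-42,0,0,60, -140,-56,0,0,60, -175,-70,0,0,60, -205,-82,0,0,60, -220,-88,0,0,60, -225,-90,0,0,60, -225,-90,0,0,60]'
python3 -m inch '[0,0,0,0,60, 0,0,0,0,60, 0,0,0,0,60]'
python3 - <<'E'
from h import *
T=[]
for n,a,b,x,y in(("top",80,280,130,420),("scene",170,350,130,480)):
    c=read_camera(n);T.append(cv2.resize(c["image"][a:b,x:y],(700,290 if n=="scene" else 300)))
cv2.imwrite("pics/fin.png",np.vstack(T))
E
```

```text
t: 36.25
tool_pos: [0.6178, -0.2044, 0.009]
orientation: [-3.136, 0.181, 0.0]
force: [0.3, 0.2, 0.3]
opening: 0.055
gripper_force: 0.0
t: 36.83
tool_pos: [0.6198, -0.2052, 0.1542]
orientation: [3.134, -0.181, 0.009]
force: [0.3, -0.5, 0.3]
opening: 0.056
gripper_force: 0.0
t: 37.67
tool_pos: [0.3919, -0.2948, 0.1489]
orientation: [-3.136, 0.184, 0.0]
force: [0.2, 0.6, -0.7]
opening: 0.0556
gripper_force: 0.0
t: 37.92
tool_pos: [0.3938, -0.2939, 0.149]
orientation: [-3.136, 0.179, -0.0]
force: [-0.3, -0.7, 0.3]
opening: 0.0555
gripper_force: 0.0
```

View pics/fin.png

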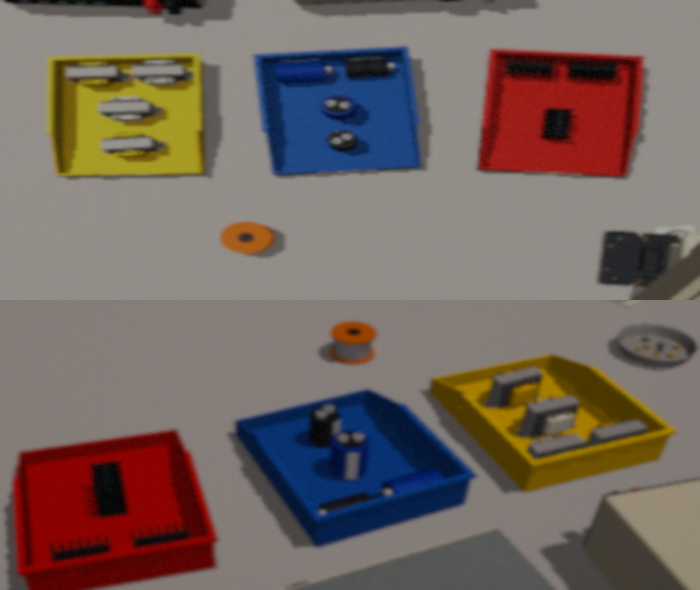

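All five parts stand upright in their own bins, in front of the stock. The reel at (247,238) in the top half hasn't moved, and the gripper is well clear.

```bash
python3 -c "
from plant import job;print(job.close_job())"
```

```text
the job is handed in; nothing more can be done
None
```

The job is handed in at about 38 s: both capacitors are in the blue bin, both transformers in the yellow bin and the heat sink in the red bin, all upright in front of the stock, and the solder reel and white moulding were left alone.

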